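# Hold an oak strip down under a slotted swing strap

### The arm

A 6-joint arm with a two-finger parallel gripper is mounted at the origin on a cart in front of the work surface, level with it; the furniture and walls round the work are solid. World frame = base frame: x ahead of the robot, y to its left, z up, the work surface at z = 0. Lengths are in m, angles in rad, forces in N, time in s.
With the tool pointing down it reaches from about 0.3 to 0.775 m from the base axis. Payload 14.6 kg.
Tool frame: the origin (TCP) lies at the very end of the fingers, on their centre line; the grasp point (between the pads) lies 19 mm behind it; z points along the fingers, x is the direction in which the jaws open and shut, and the axes are right-handed (so a half turn about z gives the same grasp; the last joint's range is limited). The gripper opens to 94 mm and grips with 3 to 60 N. Pads are 16 mm wide; open, the fingers measure 119 mm over their backs; the gripper's body (75 mm by 177 mm) begins 78 mm behind the grasp point.
Start: joints at [-1.273, 0.3, 1.521, -0, 1.321, -0.067], TCP at [0.196, -0.514, 0.205] pointing down, gripper open.
Joint ranges: [-3.03, 3.03], [-0.79, 2.21], [0.23, 2.52], [-1.04, 4.18], [0, 3.07], [-2.55, 2.55]. Speed limits (rad/s): [2.22, 2.22, 2.57, 3.14, 3.14, 3.14].

### API

Orientations are given as a rotation vector (axis times angle).
In Python, from cell import ctrl, optics, nets gives the robot as it stands. The module is installed in compiled form; this text tells all that it offers.
- The arm moves only by the tool drive_tool, never from a script. Its argument "motion" is a list of rows, each an object with "rotation": the turn, a rotation vector about the tool's x, y, z in rad, a list of three; "slide": the shift along the tool's x, y, z in mm, a list of three; "gripper": the closure, from 0 (fully open) to 1 (shut). A call has 1 to 5 rows; each row is the pose to reach, as a shift and turn from the pose commanded when the call began, along the tool's axes at that moment; what a row does not reach only later rows make up. A row lasts 1/12 s, in which the tool goes at most 41.7 mm and 7.16 degrees, less where a joint would pass 70% of its speed; a pose out of reach is approached as far as the arm can. A call with a gripper value outside its range is refused whole. The fingers move at their own pace and stop on an object; the grip force is fixed at half the most. Time passes only in rows, so rows that repeat a pose let the fingers close. It gives the time, the measured TCP pose, the force and the opening at its end, in the units of the state.
- ctrl.observe(): the state, without advancing time (a new reading comes with each control period).
- optics.capture(name): name is "scene" or "side" or "wrist"; returns (picture, depth): 480x640x3 uint8, red, green, blue; 480x640 float32, m along the optical axis (not along the pixel's ray), 0 where there is no reading.
- optics.camera_params(name): a dict with "fx", "fy", "cx", "cy" (pixels), "rvec" (rotation vector, rad) and "tvec" (3), from world to camera coordinates, as OpenCV has them. Camera axes: x right, y down, z forward; pixel columns grow to the right and rows downward; lengths in m; the calibration is good to about 2 mm. A picture is of the moment at which its call begins: read the wrist's pose just before it. camera_params takes no time and is no camera call; for the wrist camera it gives the pose at the moment of the call.
- ctrl.job_done(): hands the job in, once; it reports no verdict.
Trained networks look in the newest picture that a camera, given by its name, has taken for a name from the list of things; names that differ only in an ending like _2 or _b are one class to them, and where a whole thing is asked for, a point or a joint stands for the part that bears it (a point fixed in the world has none). Each returns a list of dicts, best first, with "p" (0 to 1); they miss things now and then, are a little off and sometimes report something else, mostly with a low value. They report only what shows in the picture. A call takes as long as a camera call.
- nets.regions_of(camera, query): "pixels" (480x640 bool, what is visible of it) and "xy" ([column, row] in pixels, amid what is visible of it).
- nets.spot_point(camera, query): "xy" ([column, row] in pixels: a listed point, or the origin of a listed thing).
The state is a dict: "time": time; "qpos": joint angles; "joint_vel": joint speeds; "tau": joint torques, N m; "ee_pos": TCP position; "orientation": TCP orientation; "ft_force": force on the tool from outside, world axes, zero at the start; "ft_torque": the same for the moment, N m; "finger_gap": opening from 0.0 (shut) to 1.0 (fully open).
Only numpy, scipy, OpenCV 4.12 (cv2) and the standard library are available. Lean on these libraries where they do the work, as an engineer would, in place of code of your own. Each camera call takes 0.05 s, during which the arm holds its last target. There are 200 camera calls.

### The job

Take the oak strip out of the dark rack, where it stands on its narrow edge, and lay it flat on the green bed of the clamping jig, between the two end cleats and in line with the bed. Then swing the steel strap round its loose bolt and over the strip until its slot drops over the brass stud, so that the strap lies down flat across the strip. Let go of everything, and leave the jar, the glue bottle, the cork block and the pencil where they are.

Things in the scene. Friction and masses are not known exactly. Their poses are not given: they have to be found in the camera images.
- jig: Fixed jig: plywood board 160 (x) x 195 (y) x 12 mm, x -100..+60, y -85..+110 mm of its frame; origin on its underside, z up, yaw varies. On it a brown block (x -100..+25, y +46..+110 mm, top 30 mm above the bench) with the dark pivot bolt at x 0, y +70; a green bed along x; a brass stud at x 0, y -60 mm.
- bed (a point): Middle of the green bed, 12 mm above the bench (jig x -20, y 0 mm). Bed 132 mm long along jig x, 44 mm wide; dark end cleats 10 mm high stand 140 mm apart at its ends, its long sides are open. From its middle line 46 mm to the block on the +y side, 56 mm to the stud's line on the -y side.
- pivot_bolt (a point): Axis of the dark-headed pivot bolt at the block's top, 30 mm above the bench. Upright shaft, 8 mm in diameter; head 22 mm in diameter, from 27 to 35 mm above the block, so the 5 mm strap is captive but turns freely and can rise about 22 mm.
- stud (a point): Tip of the upright brass stud, 41 mm above the bench; 8 mm in diameter, last 5 mm tapered to 3 mm. It stands 11 mm above the block's top, which is level with the top of the strip when that lies flat in the bed. 130 mm from the pivot bolt, along jig -y.
- strap: Loose steel strap 165 x 30 x 5 mm, 0.2 kg, parked flat on the block pointing to the robot. Origin: underside, centre of its 12 mm hole, which is round the pivot bolt; x points to the free end (+150 mm), z up. In the end x points along jig -y, 90 to 110 degrees counter-clockwise (from above) from its parked place, across the bed.
- strap_knob (a point): Middle of the strap's upright black knob, 103 mm from the hole, 18 mm above the strap's underside. Knob 18 mm in diameter, from 5 to 31 mm above the underside (lowest 4 mm a 12 mm neck). Made to be pinched from above.
- strap_slot (a point): Centre of the strap's slot at the level of its underside, 130 mm from the hole. The slot is 26 mm long along the strap and 12 mm wide, right through. With the slot down over the stud and the strap flat this point lies 11 mm below the stud's tip.
- oak_strip: Loose oak strip, 42 x 130 x 18 mm (own x, y, z), 0.07 kg; origin in the middle of a 42 x 130 face, z through the thickness. At first on edge in the rack, own x vertical, lower edge 6 mm and top 48 mm above the bench. Either face may be down in the end.
- strip_mid (a point): Middle of the oak strip's volume.
- rack: Fixed dark wooden rack, 60 (x) x 110 (y) x 24 mm high, origin on its underside; one slot along its y, 24 mm wide, floor 6 mm above the bench, open at top and ends. The strip stands in it along y and can be pinched across its 18 mm thickness above the rack's walls.
- filler_jar: Bystander: small round jar with a brown lid, 66 mm in diameter, 57 mm high; origin under its centre. Leave alone.
- glue_bottle: Bystander: white bottle with a red tip, 55 mm in diameter, 168 mm high; origin under its centre. Leave alone.
- cork_block: Bystander: cork sanding block, 60 x 105 x 35 mm; origin under its centre. Leave alone.
- pencil: Bystander: flat red pencil, 155 mm long, at the left of the bench; origin under its centre. Leave alone.

How it is judged:
By the outcome, as a careful person would: the job done as asked, in the order asked, and still so for the second after the job is handed in, with the robot touching nothing.
It also fails if it takes over 64 s, if anything falls off the work surface, if the arm or the gripper's body presses on something with over 40 N, if the wrist force passes 120 N, or if a joint passes its speed limit or range.

## Working session

There is one attempt and no reset: what is moved stays moved. The work goes in short steps, Python scripts to look and compute and a tool call to move; the robot and the scene stay as the last step left them, time stands still between calls to the robot, and variables do not carry over. Pictures are saved under pics/ and viewed, about 8 in all and at most 12, crops included, and the job is handed in when it is done.

Besides the shell and the picture viewer there is one more tool, called by a JSON object that holds its "api" and its "payload", one argument or row to a line. drive_tool: Moves the arm, as the interface text tells. Its arguments: {"type":"object","properties":{"motion":{"type":"array","items":{"type":"object","properties":{"rotation":{"type":"array","items":{"type":"number"}},"slide":{"type":"array","items":{"type":"number"}},"gripper":{"type":"number"}}}}},"required":["motion"]}

```bash
mkdir -p pics
cat > h.py <<'E'
import numpy as np, cv2
from scipy.spatial.transform import Rotation as R
from cell import ctrl, optics, nets
def cap(n,f=None):
    p=optics.camera_params(n); im,d=optics.capture(n)
    if f: cv2.imwrite('pics/'+f,im[:,:,::-1])
    return im,d,p
def w(p,u,v,z):  # z depth along axis
    c=np.array([(u-p['cx'])/p['fx']*z,(v-p['cy'])/p['fy']*z,z]).T
    return (c-p['tvec'])@R.from_rotvec(p['rvec']).as_matrix()
def ray(p,u,v,h): # intersect with world height h
    o=w(p,0,0,0.); a=w(p,u,v,1.)
    return o+(a-o)*(h-o[2])/(a-o)[2]
def proj(p,X): 
    c=R.from_rotvec(p['rvec']).apply(X)+p['tvec']; return c[...,:2]/c[...,2:]*[p['fx'],p['fy']]+[p['cx'],p['cy']]
def cloud(d,p):
    v,u=np.mgrid[:480,:640]; X=w(p,u.ravel(),v.ravel(),d.ravel().astype(float)).reshape(480,640,3); X[d==0]=np.nan; return X
E
python3 - <<'E'
from h import *
np.set_printoptions(precision=4,suppress=True)
s=ctrl.observe(); print(s['time'],s['ee_pos'],s['orientation'],s['finger_gap'])
print(R.from_rotvec(s['orientation']).as_matrix())
H=dict(bed=.012,pivot_bolt=.065,stud=.041,strap_knob=.048,strap_slot=.03,strip_mid=.027,rack=0,filler_jar=0,glue_bottle=0,cork_block=0,pencil=0,jig=0)
for c in ['scene','side']:
    im,d,p=cap(c,c+'0.png'); print(c,w(p,0,0,0.))
    for q,h in H.items():
        if c=='side' and q in('filler_jar','glue_bottle','cork_block','pencil'): continue
        for r in nets.spot_point(c,q)[:2]: print(q,round(r['p'],2),np.round(r['xy']),ray(p,*r['xy'],h))
E
```

```text
0.0 [ 0.1961 -0.5136  0.2049] [-2.587   1.7812  0.0014] 1.0020865843336244
[[ 0.3568 -0.9342 -0.0003]
 [-0.9342 -0.3568  0.0011]
 [-0.0011 -0.0001 -1.    ]]
scene [-0.3382 -0.7362  0.8043]
bed 0.74 [346. 284.] [ 0.5099 -0.2879  0.012 ]
pivot_bolt 0.82 [341. 260.] [ 0.5297 -0.2609  0.065 ]
stud 0.7 [370. 286.] [ 0.5    -0.3559  0.041 ]
strap_knob 0.81 [302. 268.] [ 0.474  -0.1809  0.048 ]
strap_slot 0.85 [290. 277.] [ 0.4475 -0.1627  0.03  ]
strap_slot 0.63 [371. 289.] [ 0.5051 -0.3555  0.03  ]
strip_mid 0.77 [275. 225.] [0.6268 0.008  0.027 ]
rack 0.81 [275. 233.] [0.6271 0.0098 0.    ]
cork_block 0.82 [426. 311.] [ 0.5269 -0.4881  0.    ]
cork_block 0.4 [271. 227.] [0.6481 0.0411 0.    ]
pencil 0.59 [191. 258.] [0.4135 0.1405 0.    ]
jig 0.77 [354. 283.] [ 0.5348 -0.2945  0.    ]
side [0.5222 0.8456 0.9589]
bed 0.96 [330. 239.] [ 0.515  -0.2944  0.012 ]
bed 0.57 [325. 240.] [ 0.5277 -0.29    0.012 ]
pivot_bolt 0.64 [313. 250.] [ 0.5549 -0.1888  0.065 ]
stud 0.72 [335. 217.] [ 0.5038 -0.3479  0.041 ]
strap_knob 0.72 [348. 263.] [ 0.4731 -0.1644  0.048 ]
strap_slot 0.82 [360. 268.] [ 0.4437 -0.1644  0.03  ]
strip_mid 0.58 [283. 324.] [0.6137 0.0133 0.027 ]
rack 0.64 [285. 334.] [0.6085 0.0171 0.    ]
jig 0.82 [324. 239.] [ 0.5294 -0.3056 -0.    ]
```

Run:
```python
import cv2,numpy as np
a=cv2.imread('pics/scene0.png')[160:400,140:540];b=cv2.imread('pics/side0.png')[170:410,170:490]
cv2.imwrite('pics/a.png',np.vstack([cv2.resize(a,(500,300)),cv2.resize(b,(400,300))[:, :400].copy() if 0 else cv2.copyMakeBorder(cv2.resize(b,(400,300)),0,0,0,100,cv2.BORDER_CONSTANT)]))
```

```text
(no output)
```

View pics/a.png

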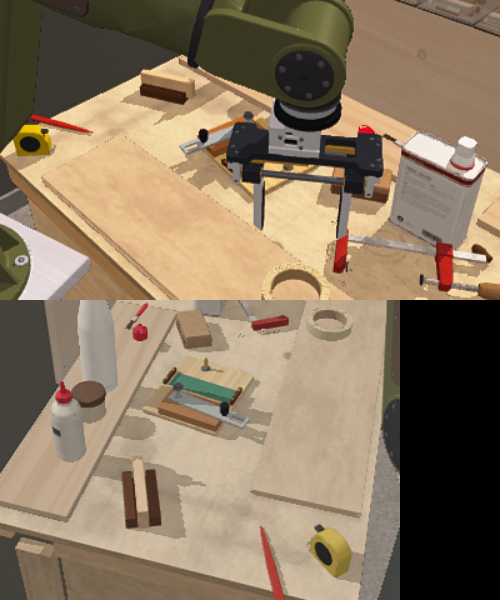

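The scene view is partly blocked by the arm. The side view shows the rack (lower left), the jig (centre) with the strap toward the robot, and the bottle and jar on the +x side. Next I'll measure poses from the depth and masks.

Run:
```python
from h import *
np.set_printoptions(precision=4,suppress=True)
im,d,p=cap('side'); X=cloud(d,p)
def rect(m,n):
    q=X[m][:,:2]; q=q[~np.isnan(q[:,0])].astype(np.float32)
    c,s,a=cv2.minAreaRect(q*1000); print(n,len(q),'med',np.median(q,0),'rect',c,s,a,'z',np.nanpercentile(X[m][:,2],[5,50,95]))
for q in ['oak_strip','rack','jig','strap','glue_bottle','filler_jar','cork_block']:
    r=nets.regions_of('side',q)
    if not r: print(q,'none');continue
    m=r[0]['pixels']; print(q,r[0]['p']); rect(m,q)
    if q=='oak_strip': rect(m&(abs(X[...,2]-.048)<.004),'top')
    if q=='strap': rect(m&(abs(X[...,2]-.035)<.004),'top')
    if q=='jig':
        h=cv2.cvtColor(im,cv2.COLOR_RGB2HSV); rect((h[...,0]>60)&(h[...,0]<100)&(h[...,1]>80)&m&(X[...,2]<.02),'green')
print(ray(p,*nets.spot_point('side','pivot_bolt')[0]['xy'],.03))
im,d,p=cap('scene')
print(ray(p,*nets.spot_point('scene','pivot_bolt')[0]['xy'],.03))
p=optics.camera_params('wrist'); s=ctrl.observe(); M=R.from_rotvec(s['orientation']).as_matrix()
print('wrist cam in tool', M.T@(w(p,0,0,0.)-s['ee_pos']), M.T@R.from_rotvec(p['rvec']).as_matrix().T, p['fx'])
```

```text
oak_strip 0.84
oak_strip 500 med [0.6133 0.0313] rect (615.5361328125, 10.288284301757812) (17.89885902404785, 132.48822021484375) 8.379507064819336 z [0.0163 0.0473 0.0506]
top 373 med [0.6151 0.0146] rect (615.6419067382812, 9.359832763671875) (17.81138801574707, 130.62249755859375) 8.400848388671875 z [0.0453 0.0481 0.0507]
rack 0.88
rack 872 med [0.6202 0.0201] rect (616.7984008789062, 0.6819076538085938) (64.19355773925781, 143.76983642578125) 8.348037719726562 z [0.0025 0.0232 0.0269]
jig none
strap 0.73
strap 689 med [ 0.4952 -0.1972] rect (494.00787353515625, -215.14010620117188) (68.63815307617188, 168.86170959472656) 61.81278610229492 z [0.0284 0.0348 0.0541]
top 548 med [ 0.5047 -0.2013] rect (502.09814453125, -199.52981567382812) (40.03654098510742, 169.72299194335938) 58.80354690551758 z [0.0318 0.0348 0.038 ]
glue_bottle 0.78
glue_bottle 1297 med [ 0.7455 -0.0693] rect (776.8388671875, -161.39556884765625) (54.28375244140625, 218.87191772460938) 19.8973445892334 z [0.0292 0.1023 0.1616]
filler_jar 0.82
filler_jar 697 med [ 0.7224 -0.182 ] rect (727.3118896484375, -192.53350830078125) (62.87489318847656, 201.2416534423828) 6.244554042816162 z [0.0255 0.072  0.0771]
cork_block 0.7
cork_block 695 med [ 0.5333 -0.4681] rect (533.4402465820312, -514.317138671875) (73.1322250366211, 168.14341735839844) 13.399840354919434 z [0.0054 0.0325 0.0371]
[ 0.5563 -0.2417  0.03  ]
[ 0.5595 -0.2409  0.03  ]
wrist cam in tool [-0.0006 -0.0833 -0.1788] [[ 1.     -0.0002  0.0001]
 [ 0.0001  0.959   0.2835]
 [-0.0001 -0.2835  0.959 ]] 358.7503832057061
```

```bash
cat >> h.py <<'E'
def down(a): # tool pointing down, tool x at world angle a (deg)
    c,s=np.cos(np.radians(a)),np.sin(np.radians(a)); return np.array([[c,s,0],[s,-c,0],[0,0,-1]])
def plan(Rt,pt,n,P0=None):
    """n calls interpolating current pose -> target; prints rotation/slide per call"""
    if P0 is None:
        s=ctrl.observe(); P0=(R.from_rotvec(s['orientation']).as_matrix(),np.array(s['ee_pos']))
    R0,p0=P0; rv=R.from_matrix(R0.T@Rt).as_rotvec(); Rc,pc=R0,p0
    for i in range(1,n+1):
        Rn=R0@R.from_rotvec(rv*i/n).as_matrix(); pn=p0+(np.array(pt)-p0)*i/n
        print('rot',np.round(R.from_matrix(Rc.T@Rn).as_rotvec(),4),'slide',np.round(Rc.T@(pn-pc)*1000,1)); Rc,pc=Rn,pn
    return Rt,np.array(pt)
E
python3 -c "
from h import *
plan(down(8.4),[.6156,.0097,.2],4)"
```

```text
rot [-0.     -0.     -0.3382] slide [ -84.9 -144.6    1.4]
rot [-0.     -0.     -0.3382] slide [ -32.1 -164.6    1.4]
rot [-0.     -0.     -0.3382] slide [  24.3 -165.9    1.4]
rot [-0.     -0.     -0.3382] slide [  78.  -148.4    1.4]
```

{"api": "drive_tool", "payload": {
  "motion": [
    {"rotation": [0, 0, -0.338], "slide": [-85, -144.6, 1.4], "gripper": 0.4},
    {"rotation": [0, 0, -0.338], "slide": [-85, -144.6, 1.4], "gripper": 0.4},
    {"rotation": [0, 0, -0.338], "slide": [-85, -144.6, 1.4], "gripper": 0.4},
    {"rotation": [0, 0, -0.338], "slide": [-85, -144.6, 1.4], "gripper": 0.4},
    {"rotation": [0, 0, -0.338], "slide": [-85, -144.6, 1.4], "gripper": 0.4}
  ]
}}

```text
time: 2.07
ee_pos: [0.304, -0.3786, 0.2043]
orientation: [-2.853, 1.314, -0.001]
ft_force: [-0.5, -0.4, -0.1]
finger_gap: 0.683
```

{"api": "drive_tool", "payload": {
  "motion": [
    {"rotation": [0, 0, -0.338], "slide": [-32, -164.6, 1.4], "gripper": 0.4},
    {"rotation": [0, 0, -0.338], "slide": [-32, -164.6, 1.4], "gripper": 0.4},
    {"rotation": [0, 0, -0.338], "slide": [-32, -164.6, 1.4], "gripper": 0.4},
    {"rotation": [0, 0, -0.338], "slide": [-32, -164.6, 1.4], "gripper": 0.4},
    {"rotation": [0, 0, -0.338], "slide": [-32, -164.6, 1.4], "gripper": 0.4}
  ]
}}

```text
time: 2.48
ee_pos: [0.4088, -0.2477, 0.2028]
orientation: [-3.033, 0.815, -0.001]
ft_force: [-0.6, -0.3, 0.0]
finger_gap: 0.598
```

{"api": "drive_tool", "payload": {
  "motion": [
    {"rotation": [0, 0, -0.338], "slide": [24, -166, 1.4], "gripper": 0.4},
    {"rotation": [0, 0, -0.338], "slide": [24, -166, 1.4], "gripper": 0.4},
    {"rotation": [0, 0, -0.338], "slide": [24, -166, 1.4], "gripper": 0.4},
    {"rotation": [0, 0, -0.338], "slide": [24, -166, 1.4], "gripper": 0.4},
    {"rotation": [0, 0, -0.338], "slide": [24, -166, 1.4], "gripper": 0.4}
  ]
}}

```text
time: 2.9
ee_pos: [0.5132, -0.1167, 0.201]
orientation: [-3.127, 0.294, -0.001]
ft_force: [-0.5, -0.4, -0.8]
finger_gap: 0.603
```

{"api": "drive_tool", "payload": {
  "motion": [
    {"rotation": [0, 0, -0.338], "slide": [78, -148, 1.4], "gripper": 0.4},
    {"rotation": [0, 0, -0.338], "slide": [78, -148, 1.4], "gripper": 0.4},
    {"rotation": [0, 0, -0.338], "slide": [78, -148, 1.4], "gripper": 0.4},
    {"rotation": [0, 0, -0.338], "slide": [78, -148, 1.4], "gripper": 0.4},
    {"rotation": [0, 0, -0.338], "slide": [78, -148, 1.4], "gripper": 0.4}
  ]
}}

```text
time: 3.32
ee_pos: [0.6176, 0.0138, 0.1987]
orientation: [-3.132, -0.235, 0.001]
ft_force: [-1.1, -0.9, -0.6]
finger_gap: 0.601
```

Run:
```python
from h import *
np.set_printoptions(precision=4,suppress=True)
s=ctrl.observe(); print(s['time'],s['ee_pos'],s['finger_gap'],s['qpos'])
M=R.from_rotvec(s['orientation']).as_matrix(); print(np.degrees(np.arctan2(M[1,0],M[0,0])))
def rect(q,n):
    q=q[~np.isnan(q[:,0])].astype(np.float32); print(n,len(q),cv2.minAreaRect(q[:,:2]*1000))
im,d,p=cap('wrist','w1.png'); X=cloud(d,p)
for r in nets.regions_of('wrist','oak_strip')[:1]:
    m=r['pixels']&(abs(X[...,2]-.048)<.004); print(r['p'],np.nanmedian(X[m],0)); rect(X[m],'striptop')
# jig now free in scene
im,d,p=cap('scene','scene1.png'); X=cloud(d,p)
for q,h in dict(bed=.012,pivot_bolt=.03,stud=.041,strap_knob=.048,strap_slot=.03,jig=0).items():
    for r in nets.spot_point('scene',q)[:2]: print(q,round(r['p'],2),np.round(r['xy']),ray(p,*r['xy'],h))
hs=cv2.cvtColor(im,cv2.COLOR_RGB2HSV); m=(hs[...,0]>60)&(hs[...,0]<95)&(hs[...,1]>90)&(abs(X[...,2]-.012)<.008)&(X[...,0]<.6)&(X[...,0]>.4); rect(X[m],'green')
```

```text
3.3167 [0.6176 0.0138 0.1987] 0.6011594213474231 [-0.0373  0.4577  1.3211  0.0008  1.3635 -0.1872]
8.575190782310157
0.76 [0.6154 0.0141 0.0476]
striptop 2470 ((615.98193359375, 7.622001647949219), (17.968021392822266, 128.9385986328125), 8.75203800201416)
bed 0.85 [347. 282.] [ 0.5177 -0.2859  0.012 ]
pivot_bolt 0.84 [339. 260.] [ 0.5663 -0.2348  0.03  ]
stud 0.76 [368. 286.] [ 0.4995 -0.3514  0.041 ]
stud 0.15 [358. 282.] [ 0.5008 -0.3226  0.041 ]
strap_knob 0.9 [304. 270.] [ 0.4681 -0.1909  0.048 ]
strap_knob 0.49 [293. 276.] [ 0.434  -0.1815  0.048 ]
strap_slot 0.83 [292. 280.] [ 0.4415 -0.1729  0.03  ]
jig 0.93 [354. 281.] [ 0.5436 -0.2922  0.    ]
green 557 ((512.8701782226562, -291.58038330078125), (45.10692596435547, 130.79827880859375), 66.1640853881836)
```

{"api": "drive_tool", "payload": {
  "motion": [
    {"rotation": [0, 0, 0], "slide": [-2.4, 5, 40], "gripper": 0.5},
    {"rotation": [0, 0, 0], "slide": [-2.4, 5, 75], "gripper": 0.5},
    {"rotation": [0, 0, 0], "slide": [-2.4, 5, 105], "gripper": 0.5},
    {"rotation": [0, 0, 0], "slide": [-2.4, 5, 125], "gripper": 0.5},
    {"rotation": [0, 0, 0], "slide": [-2.4, 5, 125], "gripper": 0.5}
  ]
}}

```text
time: 4.18
ee_pos: [0.6114, 0.0038, 0.0706]
orientation: [-3.132, -0.228, 0.01]
ft_force: [-0.6, 0.6, -0.6]
finger_gap: 0.502
```

Run:
```python
from h import *
np.set_printoptions(precision=4,suppress=True)
im,d,p=cap('wrist','w2.png'); X=cloud(d,p); s=ctrl.observe(); print(s['ee_pos'],s['finger_gap'])
for r in nets.regions_of('wrist','oak_strip')[:1]:
    m=r['pixels']&(abs(X[...,2]-.048)<.004); q=X[m].astype(np.float32); print(r['p'],len(q),q.mean(0),cv2.minAreaRect(q[:,:2]*1000))
```

```text
[0.6127 0.0039 0.0735] 0.5001795128592219
0.77 6002 [0.6151 0.0129 0.0475] ((616.0076904296875, 6.913856506347656), (18.104286193847656, 130.5701141357422), 8.333226203918457)
```

View pics/w2.png

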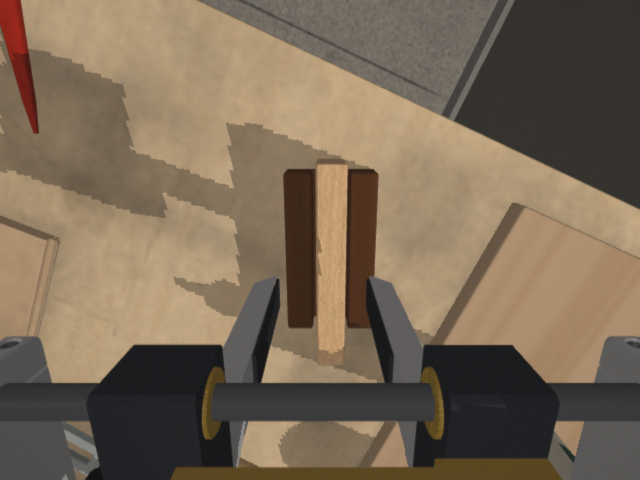

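The wrist view shows the strip (columns 316–347, rows 160–365) between the open fingertips at about (278, 280) and (367, 280). It is slightly to +x of their middle. I'll correct that, descend and grip.

{"api": "drive_tool", "payload": {
  "motion": [
    {"rotation": [0, 0, 0], "slide": [3.6, -2.5, 15], "gripper": 0.5},
    {"rotation": [0, 0, 0], "slide": [3.6, -2.5, 30], "gripper": 0.5},
    {"rotation": [0, 0, 0], "slide": [3.6, -2.5, 42], "gripper": 0.5},
    {"rotation": [0, 0, 0], "slide": [3.6, -2.5, 45], "gripper": 0.5},
    {"rotation": [0, 0, 0], "slide": [3.6, -2.5, 45], "gripper": 1}
  ]
}}

```text
time: 4.7
ee_pos: [0.6169, 0.0071, 0.0302]
orientation: [-3.133, -0.229, -0.0]
ft_force: [-0.4, -0.2, 0.4]
finger_gap: 0.457
```

{"api": "drive_tool", "payload": {
  "motion": [
    {"rotation": [0, 0, 0], "slide": [0, 0, 0], "gripper": 1},
    {"rotation": [0, 0, 0], "slide": [0, 0, 0], "gripper": 1},
    {"rotation": [0, 0, 0], "slide": [0, 0, 0], "gripper": 1},
    {"rotation": [0, 0, 0], "slide": [0, 0, 0], "gripper": 1},
    {"rotation": [0, 0, 0], "slide": [0, 0, 0], "gripper": 1}
  ]
}}

```text
time: 5.12
ee_pos: [0.6172, 0.0072, 0.0305]
orientation: [3.133, 0.229, 0.001]
ft_force: [-1.0, -1.2, 4.5]
finger_gap: 0.185
```

{"api": "drive_tool", "payload": {
  "motion": [
    {"rotation": [0, 0, 0], "slide": [0, 0, -15], "gripper": 1},
    {"rotation": [0, 0, 0], "slide": [0, 0, -45], "gripper": 1},
    {"rotation": [0, 0, 0], "slide": [0, 0, -85], "gripper": 1},
    {"rotation": [0, 0, 0], "slide": [0, 0, -125], "gripper": 1},
    {"rotation": [0, 0, 0], "slide": [0, 0, -165], "gripper": 1}
  ]
}}

```text
time: 5.53
ee_pos: [0.6164, 0.0072, 0.1967]
orientation: [-3.133, -0.229, 0.001]
ft_force: [0.7, 0.0, -0.2]
finger_gap: 0.191
```

```bash
python3 -c "
from h import *
s=ctrl.observe();print(s['ee_pos'],s['finger_gap'],s['ft_force'])
plan(down(63.5),[.465,-.379,.22],3,(down(8.5),np.array([.6172,.0072,.1955])))"
```

```text
[0.61642029 0.00721268 0.1967064 ] 0.19059240870176614 [ 0.6700418   0.01804225 -0.1980334 ]
rot [ 0.    0.   -0.32] slide [-69.2 119.8  -8.2]
rot [ 0.    0.   -0.32] slide [-103.4   92.    -8.2]
rot [ 0.    0.   -0.32] slide [-127.1   54.8   -8.2]
```

{"api": "drive_tool", "payload": {
  "motion": [
    {"rotation": [0, 0, -0.08], "slide": [-23, 40, -8], "gripper": 1},
    {"rotation": [0, 0, -0.16], "slide": [-46, 80, -8], "gripper": 1},
    {"rotation": [0, 0, -0.24], "slide": [-69, 120, -8], "gripper": 1},
    {"rotation": [0, 0, -0.32], "slide": [-69, 120, -8], "gripper": 1},
    {"rotation": [0, 0, -0.32], "slide": [-69, 120, -8], "gripper": 1}
  ]
}}

```text
time: 5.95
ee_pos: [0.5649, -0.1245, 0.2032]
orientation: [3.056, 0.727, 0.0]
ft_force: [0.3, 0.4, -0.6]
finger_gap: 0.189
```

{"api": "drive_tool", "payload": {
  "motion": [
    {"rotation": [0, 0, -0.08], "slide": [-26, 23, -8], "gripper": 1},
    {"rotation": [0, 0, -0.16], "slide": [-52, 46, -8], "gripper": 1},
    {"rotation": [0, 0, -0.24], "slide": [-78, 69, -8], "gripper": 1},
    {"rotation": [0, 0, -0.32], "slide": [-103.4, 92, -8], "gripper": 1},
    {"rotation": [0, 0, -0.32], "slide": [-103.4, 92, -8], "gripper": 1}
  ]
}}

```text
time: 6.37
ee_pos: [0.5136, -0.2539, 0.2108]
orientation: [2.901, 1.204, -0.001]
ft_force: [0.7, 0.3, -1.0]
finger_gap: 0.191
```

{"api": "drive_tool", "payload": {
  "motion": [
    {"rotation": [0, 0, -0.08], "slide": [-32, 14, -8], "gripper": 1},
    {"rotation": [0, 0, -0.16], "slide": [-64, 28, -8], "gripper": 1},
    {"rotation": [0, 0, -0.24], "slide": [-96, 42, -8], "gripper": 1},
    {"rotation": [0, 0, -0.32], "slide": [-127, 55, -8], "gripper": 1},
    {"rotation": [0, 0, -0.32], "slide": [-127, 55, -8], "gripper": 1}
  ]
}}

```text
time: 6.78
ee_pos: [0.4626, -0.3825, 0.2184]
orientation: [2.673, 1.651, -0.001]
ft_force: [0.2, -0.5, -0.5]
finger_gap: 0.184
```

{"api": "drive_tool", "payload": {
  "motion": [
    {"rotation": [0, 0, 0], "slide": [0, 0, 0], "gripper": 1}
  ]
}}

```text
time: 6.87
ee_pos: [0.4641, -0.3794, 0.2184]
orientation: [-2.676, -1.645, -0.0]
ft_force: [0.1, 0.2, -0.8]
finger_gap: 0.19
```

```bash
cat > look.py <<'E'
from h import *
import sys
np.set_printoptions(precision=4,suppress=True)
s=ctrl.observe(); print(s['time'],s['ee_pos'],s['finger_gap'],s['qpos'])
M=R.from_rotvec(s['orientation']).as_matrix(); print(M)
im,d,p=cap('wrist',sys.argv[1]); X=cloud(d,p)
np.savez('last.npz',im=im,X=X)
for q,h in dict(bed=.012,pivot_bolt=.03,stud=.041,strap_knob=.048,strap_slot=.03,jig=0).items():
    for r in nets.spot_point('wrist',q)[:2]: print(q,round(r['p'],2),np.round(r['xy']),ray(p,*r['xy'],h))
hs=cv2.cvtColor(im,cv2.COLOR_RGB2HSV); m=(hs[...,0]>60)&(hs[...,0]<95)&(hs[...,1]>90)&(abs(X[...,2]-.012)<.008)
q=X[m].astype(np.float32)
if len(q): print('green',len(q),cv2.minAreaRect(q[:,:2]*1000), q.mean(0))
for n in ['oak_strip','strap']:
    for r in nets.regions_of('wrist',n)[:1]:
        q=X[r['pixels']]; q=q[~np.isnan(q[:,0])].astype(np.float32); print(n,r['p'],r['xy'],cv2.minAreaRect(q[:,:2]*1000),np.percentile(q[:,2],[2,50,98]))
E
python3 look.py w3.png
```

```text
6.8667 [ 0.4641 -0.3794  0.2184] 0.18957340656001795 [-0.7464  0.4024  1.3532  0.0002  1.3866 -1.8489]
[[ 0.4514  0.8923 -0.0004]
 [ 0.8923 -0.4514  0.0006]
 [ 0.0004 -0.0006 -1.    ]]
bed 0.58 [411. 210.] [ 0.506  -0.2908  0.012 ]
pivot_bolt 0.65 [480. 234.] [ 0.5577 -0.2387  0.03  ]
stud 0.66 [362. 238.] [ 0.5017 -0.3514  0.041 ]
strap_knob 0.6 [513. 131.] [ 0.4683 -0.1819  0.048 ]
strap_knob 0.26 [552. 337.] [ 0.6979 -0.2124  0.048 ]
strap_slot 0.78 [507. 108.] [ 0.45   -0.1722  0.03  ]
jig 0.83 [412. 231.] [ 0.5322 -0.2982  0.    ]
green 4425 ((511.651123046875, -289.9717712402344), (42.467281341552734, 129.82272338867188), 65.26836395263672) [ 0.5087 -0.2887  0.0121]
oak_strip 0.73 [323.9, 269.8] ((527.8035278320312, -411.8619384765625), (43.30739212036133, 272.5885925292969), 63.51694107055664) [0.2121 0.2355 0.2369]
strap 0.98 [500.2, 161.3] ((505.1257019042969, -193.68743896484375), (50.26934814453125, 164.91204833984375), 60.47919845581055) [0.0306 0.0346 0.0606]
```

View pics/w3.png

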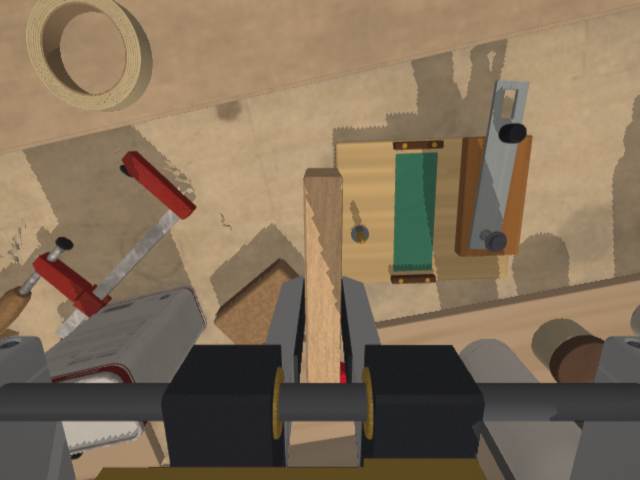

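Run:
```python
from h import *
np.set_printoptions(precision=4,suppress=True)
z=np.load('last.npz'); im,X=z['im'],z['X']; p=optics.camera_params('wrist')
hs=cv2.cvtColor(im,cv2.COLOR_RGB2HSV); m=(hs[...,0]>60)&(hs[...,0]<95)&(hs[...,1]>90)&(abs(X[...,2]-.012)<.008)
n,l,st,_=cv2.connectedComponentsWithStats(m.astype(np.uint8)); k=1+np.argmax(st[1:,4]); m=l==k; print(st[k])
L=[];Rr=[];C=[]
for v in range(st[k][1]+6,st[k][1]+st[k][3]-6):
    u=np.where(m[v])[0]; a,b=ray(p,u[0]-.5,v,.012),ray(p,u[-1]+.5,v,.012); L.append(a);Rr.append(b)
for e in (L,Rr):
    e=np.array(e,np.float32)[:,:2]; f=cv2.fitLine(e,cv2.DIST_HUBER,0,.01,.01).ravel(); print('edge angle',np.degrees(np.arctan(f[1]/f[0])),f[2:])
vs=np.where(m.sum(1)>20)[0]; 
for v in (vs[0]-.5,vs[-1]+.5): 
    u=np.where(m[int(round(v))] if m[int(round(v))].any() else m[int(round(v))-1])[0].mean(); print('end',u,v,ray(p,u,v,.012))
# strip end in hand
s=ctrl.observe();M=R.from_rotvec(s['orientation']).as_matrix()
r=nets.regions_of('wrist','oak_strip')[0]['pixels']; mm=r&(abs(X[...,2]-.2358)<.004)
q=(X[mm]-s['ee_pos'])@M; print('strip top in tool mm: x',np.percentile(q[:,0],[1,99])*1e3,'ymin,max',np.percentile(q[:,1],[.2,99.8])*1e3,'z',np.median(q[:,2])*1e3)
```

```text
[ 394  153   43  117 4425]
edge angle -24.238089 [ 0.4921 -0.3032]
edge angle -24.630396 [ 0.5188 -0.2691]
end 419.5 153.5 [ 0.4543 -0.259   0.012 ]
end 407.0 269.5 [ 0.5685 -0.3211  0.012 ]
strip top in tool mm: x [-8.8977  8.7197] ymin,max [-64.5057  44.1226] z -16.630965164721843
```

Run:
```python
from h import *
np.set_printoptions(precision=3,suppress=True)
z=np.load('last.npz'); X=z['X']
for u,v in [(95,440),(150,330),(190,300),(260,290),(250,310),(280,265),(300,300),(218,300)]: print(u,v,X[v,u])
Rt=down(65.3)@R.from_rotvec([0,np.radians(40),0]).as_matrix()
P=plan(Rt,[.5158,-.2794,.12],2)
plan(Rt,[.5158,-.2794,.0392],1,P)
```

```text
95 440 [ 0.52  -0.615  0.163]
150 330 [ 0.475 -0.566  0.098]
190 300 [ 0.487 -0.564  0.015]
260 290 [ 0.507 -0.477  0.034]
250 310 [ 0.523 -0.499  0.035]
280 265 [ 0.494 -0.446  0.025]
300 300 [ 0.452 -0.384  0.246]
218 300 [ 0.506 -0.542  0.001]
rot [ 0.006  0.349 -0.016] slide [55.9  0.8 49.5]
rot [ 0.006  0.349 -0.016] slide [35.6  1.8 65.6]
rot [0. 0. 0.] slide [-51.9   0.   61.9]
```

{"api": "drive_tool", "payload": {
  "motion": [
    {"rotation": [0.001, 0.09, -0.004], "slide": [15, 0.2, 10], "gripper": 1},
    {"rotation": [0.002, 0.18, -0.008], "slide": [30, 0.4, 22], "gripper": 1},
    {"rotation": [0.004, 0.27, -0.012], "slide": [45, 0.6, 36], "gripper": 1},
    {"rotation": [0.006, 0.349, -0.016], "slide": [56, 0.8, 49.5], "gripper": 1},
    {"rotation": [0.006, 0.349, -0.016], "slide": [56, 0.8, 49.5], "gripper": 1}
  ]
}}

```text
time: 7.78
ee_pos: [0.4891, -0.3283, 0.1661]
orientation: [-2.469, -1.549, -0.436]
ft_force: [0.3, 0.2, -1.5]
finger_gap: 0.193
```

{"api": "drive_tool", "payload": {
  "motion": [
    {"rotation": [0.001, 0.09, -0.004], "slide": [9, 0.4, 14], "gripper": 1},
    {"rotation": [0.002, 0.18, -0.008], "slide": [18, 0.9, 30], "gripper": 1},
    {"rotation": [0.004, 0.27, -0.012], "slide": [27, 1.4, 47], "gripper": 1},
    {"rotation": [0.006, 0.349, -0.016], "slide": [35.6, 1.8, 65.6], "gripper": 1},
    {"rotation": [0.006, 0.349, -0.016], "slide": [35.6, 1.8, 65.6], "gripper": 1}
  ]
}}

```text
time: 8.2
ee_pos: [0.5147, -0.2782, 0.1166]
orientation: [-2.226, -1.423, -0.809]
ft_force: [-1.1, 0.4, -1.4]
finger_gap: 0.187
```

{"api": "drive_tool", "payload": {
  "motion": [
    {"rotation": [0, 0, 0], "slide": [0, 0, 0], "gripper": 1},
    {"rotation": [0, 0, 0], "slide": [0, 0, 0], "gripper": 1}
  ]
}}

```text
time: 8.37
ee_pos: [0.516, -0.2805, 0.1214]
orientation: [-2.234, -1.432, -0.808]
ft_force: [0.4, 0.2, 0.3]
finger_gap: 0.186
```

Run:
```python
from h import *
np.set_printoptions(precision=4,suppress=True)
s=ctrl.observe(); print(s['time'],s['ee_pos'],s['finger_gap'],s['qpos'],s['ft_force'])
Rt=down(65.3)@R.from_rotvec([0,np.radians(40),0]).as_matrix(); plan(Rt,[.5158,-.2794,.0392],1)
im,d,p=cap('wrist','w4.png'); M=R.from_rotvec(s['orientation']).as_matrix(); X=cloud(d,p)
B=lambda a,b,h: np.array([.511,-.290,h])+a*np.array([.911,-.413,0])+b*np.array([.413,.911,0])
ptt=[B(a,b,.012) for a in(-.066,.066) for b in(-.022,.022)]+[B(0,0,.012),B(.02,.07,.03),B(.02,-.06,.041)]
for q in ptt:
    u=proj(p,q); cv2.circle(im,tuple(int(round(t)) for t in u),3,(255,0,255),-1)
cv2.imwrite('pics/w4.png',im[:,:,::-1])
```

```text
8.3667 [ 0.516  -0.2805  0.1214] 0.18610895726492688 [-0.8374  0.6072  1.4361  0.6338  1.4446 -2.1736] [0.4295 0.2224 0.2527]
rot [0.001  0.0047 0.0011] slide [-51.8  -0.7  63.8]
```

View pics/w4.png

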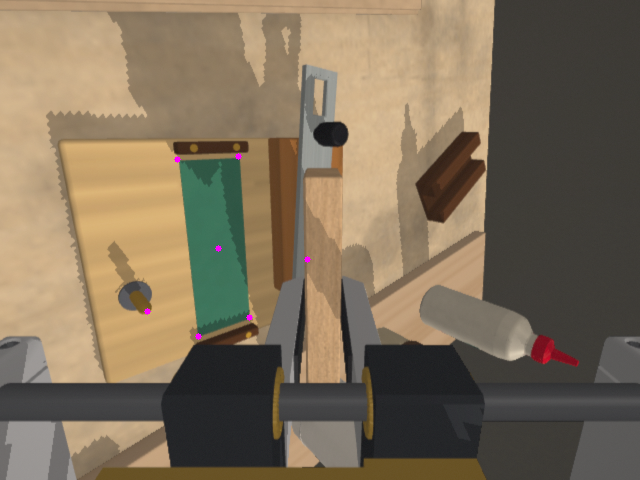

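The projected model (magenta) falls on the bed corners and the stud tip (147, 311), so the jig pose is good to about 2 mm. I'll lower the tilted strip now.

{"api": "drive_tool", "payload": {
  "motion": [
    {"rotation": [0, 0, 0], "slide": [-17, 0, 21], "gripper": 1},
    {"rotation": [0, 0, 0], "slide": [-34, 0, 42], "gripper": 1},
    {"rotation": [0, 0, 0], "slide": [-45, 0, 55], "gripper": 1},
    {"rotation": [0, 0, 0], "slide": [-50, 0, 61.5], "gripper": 1},
    {"rotation": [0, 0, 0], "slide": [-51.5, 0, 63.3], "gripper": 1}
  ]
}}

```text
time: 8.83
ee_pos: [0.5163, -0.2786, 0.0383]
orientation: [-2.231, -1.43, -0.81]
ft_force: [-0.1, -0.1, -1.0]
finger_gap: 0.19
```

{"api": "drive_tool", "payload": {
  "motion": [
    {"rotation": [0, 0, 0], "slide": [0, 0, 0], "gripper": 1},
    {"rotation": [0, 0, 0], "slide": [0, 0, 0], "gripper": 1},
    {"rotation": [0, 0, 0], "slide": [0, 0, 0], "gripper": 1}
  ]
}}

```text
time: 9.08
ee_pos: [0.5167, -0.279, 0.0397]
orientation: [-2.232, -1.431, -0.812]
ft_force: [0.2, 0.2, -0.3]
finger_gap: 0.189
```

{"api": "drive_tool", "payload": {
  "motion": [
    {"rotation": [0, 0, 0], "slide": [0, 0, 1], "gripper": 0.68},
    {"rotation": [0, 0, 0], "slide": [0, 0, 1], "gripper": 0.68},
    {"rotation": [0, 0, 0], "slide": [0, 0, 1], "gripper": 0.68},
    {"rotation": [0, 0, 0], "slide": [0, 0, 1], "gripper": 0.68}
  ]
}}

```text
time: 9.42
ee_pos: [0.5165, -0.2779, 0.0377]
orientation: [-2.231, -1.429, -0.812]
ft_force: [0.1, 0.0, 0.3]
finger_gap: 0.318
```

{"api": "drive_tool", "payload": {
  "motion": [
    {"rotation": [0, 0, 0], "slide": [0, 0, -15], "gripper": 0.68},
    {"rotation": [0, 0, 0], "slide": [0, 0, -40], "gripper": 0.68},
    {"rotation": [0, 0, 0], "slide": [0, 0, -70], "gripper": 0.5},
    {"rotation": [0, 0, 0], "slide": [0, 0, -100], "gripper": 0.5},
    {"rotation": [0, 0, 0], "slide": [0, 0, -120], "gripper": 0.5}
  ]
}}

```text
time: 9.83
ee_pos: [0.4838, -0.3496, 0.1317]
orientation: [-2.232, -1.43, -0.812]
ft_force: [1.0, 0.0, -0.2]
finger_gap: 0.483
```

```bash
python3 look.py w5.png
```

```text
9.8333 [ 0.4838 -0.3496  0.1317] 0.4832910684470797 [-0.9462  0.6561  1.3302  0.5938  1.5491 -2.2206]
[[ 0.3202  0.9081  0.2697]
 [ 0.6968 -0.4186  0.5824]
 [ 0.6418  0.0015 -0.7669]]
pivot_bolt 0.63 [360. 240.] [ 0.5574 -0.235   0.03  ]
stud 0.73 [250. 272.] [ 0.5013 -0.3519  0.041 ]
strap_knob 0.71 [385. 134.] [ 0.4691 -0.1856  0.048 ]
strap_knob 0.23 [285. 248.] [ 0.4992 -0.3208  0.048 ]
strap_slot 0.66 [372. 106.] [ 0.4475 -0.1734  0.03  ]
jig 0.77 [286. 247.] [ 0.5293 -0.2983  0.    ]
jig 0.39 [298. 233.] [ 0.5258 -0.2802  0.    ]
oak_strip 0.91 [298.3, 223.8] ((510.61749267578125, -292.2031555175781), (43.755775451660156, 129.27098083496094), 65.25727844238281) [0.015  0.0294 0.0307]
strap 0.72 [370.0, 159.7] ((513.626953125, -169.4171142578125), (102.4652328491211, 178.3098907470703), 60.66664123535156) [0.0001 0.0345 0.0604]
```

View pics/w5.png

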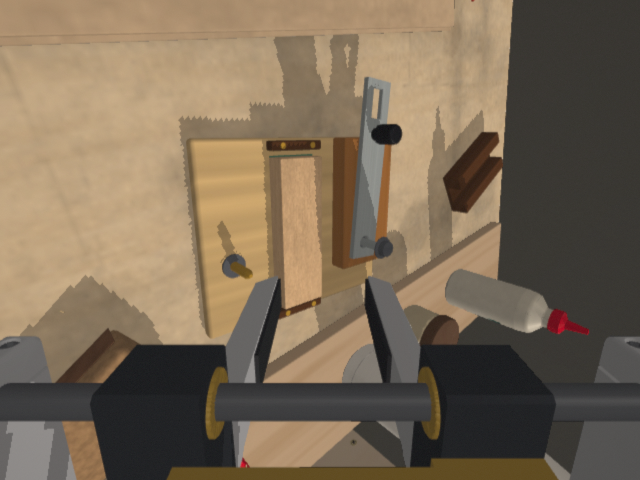

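The strip now lies flat in the bed between the cleats: centre (0.5106, -0.2922), top at z≈0.030, in line with the bed. Next is the strap knob.

Run:
```python
from h import *
z=np.load('last.npz'); X=z['X']; r=nets.regions_of('wrist','oak_strip')[0]['pixels']; m=r&(X[...,2]>.025)&(X[...,2]<.036)
q=X[m]; A=np.c_[(q[:,:2]-[.511,-.29])@np.array([[.9085,.4179],[-.4179,.9085]]),np.ones(len(q))]; print('plane along X,Y slope,h',np.linalg.lstsq(A,q[:,2],rcond=None)[0], A[:,:2].min(0),A[:,:2].max(0))
P=plan(down(65),[.475,-.33,.2],2)
P=plan(down(-28),[.470,-.25,.2],3,P)
P=plan(down(-121.7),[.469,-.1855,.12],3,P)
```

```text
plane along X,Y slope,h [0.00058626 0.01826174 0.02949033] [-0.06407703 -0.0240276 ] [0.06521133 0.01974695]
rot [-0.0016 -0.3493  0.0025] slide [ 27.4  -7.9 -23.5]
rot [-0.0016 -0.3493  0.0025] slide [ 17.7  -7.9 -31.5]
rot [0.     0.     0.5411] slide [ 23.5 -12.8   0. ]
rot [0.     0.     0.5411] slide [ 13.5 -23.    0. ]
rot [0.     0.     0.5411] slide [ -0.3 -26.7   0. ]
rot [0.     0.     0.5451] slide [-10.4 -18.8  26.7]
rot [0.     0.     0.5451] slide [-18.6 -10.7  26.7]
rot [0.     0.     0.5451] slide [-21.5   0.5  26.7]
```

{"api": "drive_tool", "payload": {
  "motion": [
    {"rotation": [0, -0.09, 0], "slide": [0, 0, -24], "gripper": 0.5},
    {"rotation": [0, -0.18, 0], "slide": [14, -4, -24], "gripper": 0.5},
    {"rotation": [0, -0.27, 0], "slide": [27, -8, -24], "gripper": 0.5},
    {"rotation": [-0.002, -0.349, 0.002], "slide": [27.4, -8, -24], "gripper": 0.5},
    {"rotation": [-0.002, -0.349, 0.002], "slide": [27.4, -8, -24], "gripper": 0.5}
  ]
}}

```text
time: 10.75
ee_pos: [0.4806, -0.3381, 0.1673]
orientation: [-2.465, -1.581, -0.431]
ft_force: [-0.3, 0.3, 1.3]
finger_gap: 0.502
```

{"api": "drive_tool", "payload": {
  "motion": [
    {"rotation": [0, -0.09, 0], "slide": [5, -2, -8], "gripper": 0.5},
    {"rotation": [0, -0.18, 0], "slide": [9, -4, -16], "gripper": 0.5},
    {"rotation": [0, -0.27, 0], "slide": [14, -6, -24], "gripper": 0.5},
    {"rotation": [-0.002, -0.349, 0.002], "slide": [17.7, -8, -31.5], "gripper": 0.5},
    {"rotation": [-0.002, -0.349, 0.002], "slide": [17.7, -8, -31.5], "gripper": 0.5}
  ]
}}

```text
time: 11.17
ee_pos: [0.4754, -0.3296, 0.2023]
orientation: [2.644, 1.689, -0.001]
ft_force: [1.1, -0.5, 0.3]
finger_gap: 0.498
```

{"api": "drive_tool", "payload": {
  "motion": [
    {"rotation": [0, 0, 0.541], "slide": [23.5, -12.8, 0], "gripper": 0.5},
    {"rotation": [0, 0, 0.541], "slide": [23.5, -12.8, 0], "gripper": 0.5},
    {"rotation": [0, 0, 0.541], "slide": [23.5, -12.8, 0], "gripper": 0.5},
    {"rotation": [0, 0, 0.541], "slide": [23.5, -12.8, 0], "gripper": 0.5},
    {"rotation": [0, 0, 0.541], "slide": [23.5, -12.8, 0], "gripper": 0.5}
  ]
}}

```text
time: 11.58
ee_pos: [0.4724, -0.3042, 0.1998]
orientation: [-3.005, -0.906, -0.004]
ft_force: [-0.1, 0.1, -0.1]
finger_gap: 0.5
```

{"api": "drive_tool", "payload": {
  "motion": [
    {"rotation": [0, 0, 0.541], "slide": [13.5, -23, 0], "gripper": 0.5},
    {"rotation": [0, 0, 0.541], "slide": [13.5, -23, 0], "gripper": 0.5},
    {"rotation": [0, 0, 0.541], "slide": [13.5, -23, 0], "gripper": 0.5},
    {"rotation": [0, 0, 0.541], "slide": [13.5, -23, 0], "gripper": 0.5},
    {"rotation": [0, 0, 0.541], "slide": [13.5, -23, 0], "gripper": 0.5}
  ]
}}

```text
time: 12.0
ee_pos: [0.4708, -0.2776, 0.1997]
orientation: [-3.137, -0.07, -0.002]
ft_force: [1.5, -0.9, 0.7]
finger_gap: 0.499
```

{"api": "drive_tool", "payload": {
  "motion": [
    {"rotation": [0, 0, 0.541], "slide": [0, -27, 0], "gripper": 0.5},
    {"rotation": [0, 0, 0.541], "slide": [0, -27, 0], "gripper": 0.5},
    {"rotation": [0, 0, 0.541], "slide": [0, -27, 0], "gripper": 0.5},
    {"rotation": [0, 0, 0.541], "slide": [0, -27, 0], "gripper": 0.5},
    {"rotation": [0, 0, 0.541], "slide": [0, -27, 0], "gripper": 0.5}
  ]
}}

```text
time: 12.42
ee_pos: [0.4694, -0.2506, 0.1998]
orientation: [-3.041, 0.771, 0.0]
ft_force: [0.2, -0.2, -0.2]
finger_gap: 0.501
```

Run:
```python
from h import *
s=ctrl.observe(); print(s['time'],s['ee_pos'],s['orientation'],s['qpos'])
plan(down(-121.7),[.469,-.1855,.12],3)
```

```text
12.4167 [ 0.4694004  -0.25063445  0.19977758] [-3.04145040e+00  7.70970538e-01  2.40249323e-04] [-0.56116056  0.26546995  1.57853726  0.00385023  1.29894824 -0.06567975]
rot [-0.0007  0.0013  0.5425] slide [-10.4 -18.9  26.7]
rot [-0.0007  0.0013  0.5425] slide [-18.7 -10.8  26.6]
rot [-0.0007  0.0013  0.5425] slide [-21.7   0.4  26.6]
```

{"api": "drive_tool", "payload": {
  "motion": [
    {"rotation": [0, 0, 0.543], "slide": [-10.4, -19, 26.6], "gripper": 0.5},
    {"rotation": [0, 0, 0.543], "slide": [-10.4, -19, 26.6], "gripper": 0.5},
    {"rotation": [0, 0, 0.543], "slide": [-10.4, -19, 26.6], "gripper": 0.5},
    {"rotation": [0, 0, 0.543], "slide": [-10.4, -19, 26.6], "gripper": 0.5},
    {"rotation": [0, 0, 0.543], "slide": [-10.4, -19, 26.6], "gripper": 0.5}
  ]
}}

```text
time: 12.83
ee_pos: [0.4692, -0.229, 0.1731]
orientation: [-2.723, 1.559, 0.002]
ft_force: [0.6, -0.2, -1.0]
finger_gap: 0.499
```

{"api": "drive_tool", "payload": {
  "motion": [
    {"rotation": [0, 0, 0.543], "slide": [-18.7, -10.8, 26.6], "gripper": 0.5},
    {"rotation": [0, 0, 0.543], "slide": [-18.7, -10.8, 26.6], "gripper": 0.5},
    {"rotation": [0, 0, 0.543], "slide": [-18.7, -10.8, 26.6], "gripper": 0.5},
    {"rotation": [0, 0, 0.543], "slide": [-18.7, -10.8, 26.6], "gripper": 0.5},
    {"rotation": [0, 0, 0.543], "slide": [-18.7, -10.8, 26.6], "gripper": 0.5}
  ]
}}

```text
time: 13.25
ee_pos: [0.4688, -0.2074, 0.1465]
orientation: [-2.206, 2.233, 0.004]
ft_force: [1.7, -0.1, -0.0]
finger_gap: 0.499
```

{"api": "drive_tool", "payload": {
  "motion": [
    {"rotation": [0, 0, 0.543], "slide": [-21.7, 0.4, 26.6], "gripper": 0.5},
    {"rotation": [0, 0, 0.543], "slide": [-21.7, 0.4, 26.6], "gripper": 0.5},
    {"rotation": [0, 0, 0.543], "slide": [-21.7, 0.4, 26.6], "gripper": 0.5},
    {"rotation": [0, 0, 0.543], "slide": [-21.7, 0.4, 26.6], "gripper": 0.5},
    {"rotation": [0, 0, 0.543], "slide": [-21.7, 0.4, 26.6], "gripper": 0.5}
  ]
}}

```text
time: 13.67
ee_pos: [0.4685, -0.1857, 0.1199]
orientation: [-1.527, 2.744, 0.005]
ft_force: [-0.5, 0.1, 0.2]
finger_gap: 0.502
```

{"api": "drive_tool", "payload": {
  "motion": [
    {"rotation": [0, 0, 0], "slide": [0, 0, 0], "gripper": 0.5}
  ]
}}

```text
time: 13.75
ee_pos: [0.4685, -0.1858, 0.1201]
orientation: [-1.534, 2.74, 0.004]
ft_force: [-0.1, 0.0, -0.0]
finger_gap: 0.501
```

```bash
python3 look.py w6.png
python3 - <<'E'
from h import *
z=np.load('last.npz'); X=z['X']; im=z['im']
m=(X[...,2]>.055)&(X[...,2]<.068)&(abs(X[...,0]-.469)<.03)&(abs(X[...,1]+.1855)<.03)
print('knob top',m.sum(),X[m].mean(0), (X[m].max(0)+X[m].min(0))/2, np.ptp(X[m],axis=0))
E
```

```text
13.75 [ 0.4685 -0.1858  0.1201] 0.5011383524508956 [-0.4518  0.2896  1.7457  0.0031  1.1074  1.6677]
[[-0.5228 -0.8525  0.0003]
 [-0.8525  0.5228  0.003 ]
 [-0.0027  0.0013 -1.    ]]
bed 0.46 [415. 118.] [ 0.512  -0.2934  0.012 ]
pivot_bolt 0.94 [313. 100.] [ 0.5618 -0.234   0.03  ]
stud 0.87 [510.  76.] [ 0.5057 -0.3525  0.041 ]
strap_knob 0.73 [320. 248.] [ 0.4718 -0.1846  0.048 ]
strap_slot 0.97 [321. 280.] [ 0.4433 -0.1674  0.03  ]
jig 0.4 [320. 277.] [ 0.435  -0.1616  0.    ]
green 475 ((520.6856079101562, -271.6126708984375), (2.4326131343841553, 129.62791442871094), 65.06753540039062) [ 0.5265 -0.2743  0.0121]
knob top 483 [ 0.47037032 -0.18467318  0.05993379] [ 0.46960606 -0.18422359  0.05854392] [0.01754714 0.01743752 0.0069514 ]
```

View pics/w6.png

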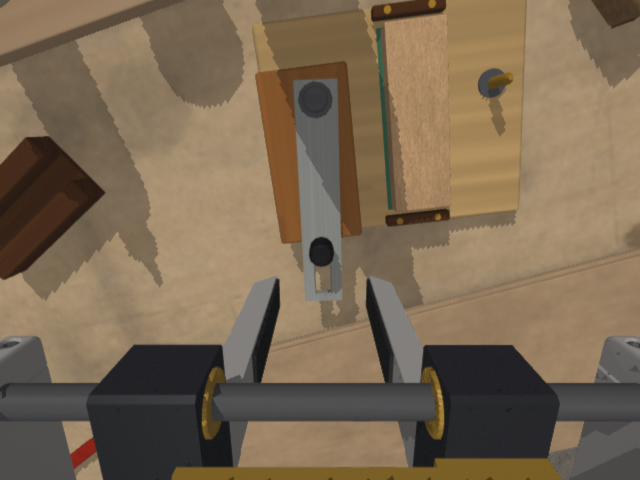

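The knob is at (320, 248), or (0.4705, -0.1845). The strap lies straight along the tool's y, and the strip sits between the cleats. I'll descend and pinch the knob.

{"api": "drive_tool", "payload": {
  "motion": [
    {"rotation": [0, 0, 0], "slide": [-2, -1, 30], "gripper": 0.5},
    {"rotation": [0, 0, 0], "slide": [-2, -1, 55], "gripper": 0.5},
    {"rotation": [0, 0, 0], "slide": [-2, -1, 72], "gripper": 0.5},
    {"rotation": [0, 0, 0], "slide": [-2, -1, 79.5], "gripper": 0.5},
    {"rotation": [0, 0, 0], "slide": [-2, -1, 79.5], "gripper": 1}
  ]
}}

```text
time: 14.62
ee_pos: [0.4704, -0.1842, 0.0404]
orientation: [1.539, -2.738, -0.001]
ft_force: [0.0, 0.6, 0.5]
finger_gap: 0.461
```

{"api": "drive_tool", "payload": {
  "motion": [
    {"rotation": [0, 0, 0], "slide": [0, 0, 0], "gripper": 1},
    {"rotation": [0, 0, 0], "slide": [0, 0, 0], "gripper": 1},
    {"rotation": [0, 0, 0], "slide": [0, 0, 0], "gripper": 1},
    {"rotation": [0, 0, 0], "slide": [0, 0, 0], "gripper": 1},
    {"rotation": [0, 0, 0], "slide": [0, 0, 0], "gripper": 1}
  ]
}}

```text
time: 15.03
ee_pos: [0.4714, -0.1848, 0.0426]
orientation: [-1.538, 2.737, -0.004]
ft_force: [-1.5, 1.4, 7.3]
finger_gap: 0.183
```

```bash
cat > arc.py <<'E'
from h import *
import sys
# swing knob about pivot; args: pivot x y, end angle(strap) deg, ncalls, height
px,py,a1,n,h=map(float,sys.argv[1:]); n=int(n)
s=ctrl.observe(); M=R.from_rotvec(s['orientation']).as_matrix(); p=np.array(s['ee_pos'])
v=p[:2]-[px,py]; a0=np.degrees(np.arctan2(v[1],v[0]))%360; r=np.hypot(*v); t0=np.degrees(np.arctan2(M[1,0],M[0,0]))
print('t',s['time'],'pos',p,'gap',s['finger_gap'],'F',s['ft_force'],'a0',a0,'r',r,'tool',t0)
Rc,pc=M,p
for i in range(1,n+1):
    a=a0+(a1-a0)*i/n; Rn=down(t0+a-a0); pn=np.array([px+(r+(.103-r)*i/n)*np.cos(np.radians(a)),py+(r+(.103-r)*i/n)*np.sin(np.radians(a)),h])
    print('rot',np.round(R.from_matrix(Rc.T@Rn).as_rotvec(),3),'slide',np.round(Rc.T@(pn-pc)*1000,1),'->',np.round(pn,4)); Rc,pc=Rn,pn
E
python3 arc.py .558 -.236 245.4 6 .056
```

```text
t 15.0333 pos [ 0.47144171 -0.18480429  0.04258292] gap 0.18252529526383596 F [-1.49623033  1.39957181  7.33816356] a0 149.39741065321158 r 0.10056509804632517 tool -121.32291084033608
rot [-0.004 -0.    -0.279] slide [ 27.8  -3.9 -13.4] -> [ 0.4603 -0.2105  0.056 ]
rot [ 0.     0.    -0.279] slide [27.9 -3.9  0. ] -> [ 0.4567 -0.2385  0.056 ]
rot [ 0.     0.    -0.279] slide [28.  -3.9  0. ] -> [ 0.4609 -0.2664  0.056 ]
rot [ 0.     0.    -0.279] slide [28.1 -3.9  0. ] -> [ 0.4727 -0.2923  0.056 ]
rot [ 0.     0.    -0.279] slide [28.2 -3.9  0. ] -> [ 0.4912 -0.3139  0.056 ]
rot [ 0.     0.    -0.279] slide [28.3 -3.9  0. ] -> [ 0.5151 -0.3297  0.056 ]
```

{"api": "drive_tool", "payload": {
  "motion": [
    {"rotation": [0, 0, 0], "slide": [0, 0, -4], "gripper": 1},
    {"rotation": [0, 0, 0], "slide": [0, 0, -8], "gripper": 1},
    {"rotation": [0, 0, 0], "slide": [0, 0, -12], "gripper": 1},
    {"rotation": [0, 0, 0], "slide": [0, 0, -16], "gripper": 1},
    {"rotation": [0, 0, 0], "slide": [0, 0, -16], "gripper": 1}
  ]
}}

```text
time: 15.45
ee_pos: [0.4713, -0.1847, 0.0586]
orientation: [-1.538, 2.737, -0.004]
ft_force: [0.3, -0.9, -2.5]
finger_gap: 0.18
```

```bash
python3 arc.py .558 -.236 245.4 6 .057
python3 - <<'E'
from h import *
im,d,p=cap('wrist','w7.png'); X=cloud(d,p)
r=nets.regions_of('wrist','strap')
if r:
    q=X[r[0]['pixels']]; dd=(q[:,:2]-[.558,-.236])@[-.8607,.509]
    for a in np.arange(0,.16,.02): 
        m=(dd>a)&(dd<a+.02); print(round(a,2),m.sum(),np.round(np.nanpercentile(q[m,2],[5,20,50,80]),4) if m.sum() else '')
E
```

```text
t 15.45 pos [ 0.47132862 -0.18470536  0.05856947] gap 0.1797903931184467 F [ 0.25196101 -0.90879812 -2.51822824] a0 149.38172078008392 r 0.10071280628355792 tool -121.32368705260434
rot [-0.003 -0.    -0.279] slide [27.8 -3.9  1.6] -> [ 0.4602 -0.2105  0.057 ]
rot [ 0.     0.    -0.279] slide [27.9 -3.9  0. ] -> [ 0.4566 -0.2385  0.057 ]
rot [ 0.     0.    -0.279] slide [28.  -3.9  0. ] -> [ 0.4608 -0.2664  0.057 ]
rot [ 0.     0.    -0.279] slide [28.1 -3.9  0. ] -> [ 0.4726 -0.2923  0.057 ]
rot [ 0.     0.    -0.279] slide [28.2 -3.9  0. ] -> [ 0.4912 -0.3139  0.057 ]
rot [ 0.     0.    -0.279] slide [28.3 -4.   0. ] -> [ 0.5151 -0.3297  0.057 ]
0.0 1840 [0.0481 0.0487 0.0492 0.0498]
0.02 2335 [0.0484 0.0489 0.0495 0.0501]
0.04 2147 [0.0486 0.0492 0.0498 0.0503]
0.06 2011 [0.0489 0.0495 0.05   0.0506]
0.08 2316 [0.0494 0.05   0.0507 0.0693]
0.1 585 [0.0612 0.0755 0.0763 0.077 ]
0.12 464 [0.0496 0.0503 0.0508 0.0513]
0.14 568 [0.0475 0.0503 0.051  0.0515]
```

```bash
python3 - <<'E'
from h import *
np.set_printoptions(precision=4,suppress=True)
im,d,p=cap('wrist','w8.png'); X=cloud(d,p); s=ctrl.observe()
m=(X[...,2]>.058)&(X[...,2]<.072)&(np.hypot(X[...,0]-.558,X[...,1]+.236)<.025)
q=X[m]; print('head',m.sum(),q.mean(0),(q.max(0)+q.min(0))/2,np.ptp(q,axis=0)); print(cv2.minEnclosingCircle((q[:,:2]*1000).astype(np.float32)))
m=(X[...,2]>.03)&(X[...,2]<.046)&(np.hypot(X[...,0]-.503,X[...,1]+.352)<.015)
q=X[m]; print('stud',m.sum(),q.mean(0),(q.max(0)+q.min(0))/2)
for n,h in(('stud',.041),('pivot_bolt',.03)):
    for r in nets.spot_point('wrist',n)[:1]: print(n,r['p'],r['xy'],ray(p,*r['xy'],h))
E
python3 arc.py .559 -.236 245 6 .0586
```

```text
head 1406 [ 0.5588 -0.2345  0.0625] [ 0.5591 -0.2347  0.0625] [0.0213 0.021  0.0091]
((558.9995727539062, -234.76869201660156), 10.776716232299805)
stud 324 [ 0.5051 -0.3508  0.0364] [ 0.5046 -0.3519  0.0358]
stud 0.73 [572.2, 59.7] [ 0.5075 -0.3509  0.041 ]
t 15.7 pos [ 0.47086544 -0.18446712  0.05745701] gap 0.1793021380854834 F [ 0.13084386  0.58808263 -2.08373877] a0 149.684880054656 r 0.10209475277908137 tool -121.32356976187472
rot [-0.002  0.    -0.277] slide [27.9 -4.2 -1.1] -> [ 0.46   -0.2105  0.0586]
rot [ 0.     0.    -0.277] slide [28.  -4.3  0. ] -> [ 0.4566 -0.2386  0.0586]
rot [ 0.     0.    -0.277] slide [28.  -4.3  0. ] -> [ 0.4611 -0.2666  0.0586]
rot [ 0.     0.    -0.277] slide [28.  -4.3  0. ] -> [ 0.4731 -0.2923  0.0586]
rot [ 0.     0.    -0.277] slide [28.1 -4.3  0. ] -> [ 0.4917 -0.3138  0.0586]
rot [ 0.     0.    -0.277] slide [28.1 -4.3  0. ] -> [ 0.5155 -0.3293  0.0586]
```

{"api": "drive_tool", "payload": {
  "motion": [
    {"rotation": [0, 0, -0.07], "slide": [7, -1, -3], "gripper": 1},
    {"rotation": [0, 0, -0.14], "slide": [14, -2, -3], "gripper": 1},
    {"rotation": [0, 0, -0.21], "slide": [21, -3.1, -3], "gripper": 1},
    {"rotation": [0, 0, -0.277], "slide": [28, -4.2, -3], "gripper": 1},
    {"rotation": [0, 0, -0.277], "slide": [28, -4.2, -3], "gripper": 1}
  ]
}}

```text
time: 16.12
ee_pos: [0.4596, -0.2114, 0.0605]
orientation: [-1.905, 2.497, -0.002]
ft_force: [0.5, -0.0, -1.4]
finger_gap: 0.182
```

{"api": "drive_tool", "payload": {
  "motion": [
    {"rotation": [0, 0, -0.07], "slide": [7, -1, 0], "gripper": 1},
    {"rotation": [0, 0, -0.14], "slide": [14, -2, 0], "gripper": 1},
    {"rotation": [0, 0, -0.21], "slide": [21, -3.1, 0], "gripper": 1},
    {"rotation": [0, 0, -0.277], "slide": [28, -4.2, 0], "gripper": 1},
    {"rotation": [0, 0, -0.277], "slide": [28, -4.2, 0], "gripper": 1}
  ]
}}

```text
time: 16.53
ee_pos: [0.4566, -0.2393, 0.0606]
orientation: [-2.229, 2.213, -0.003]
ft_force: [0.0, 0.2, -2.0]
finger_gap: 0.182
```

```bash
python3 arc.py .559 -.2348 245 4 .0605
```

```text
t 16.5333 pos [ 0.45657407 -0.23928818  0.06055705] gap 0.1821717160292092 F [ 0.02534731  0.23702401 -2.00235743] a0 182.509024095391 r 0.10252421752719754 tool -89.56855150060434
rot [-0.002 -0.001 -0.273] slide [27.5 -4.7  0.1] -> [ 0.4615 -0.2667  0.0605]
rot [ 0.     0.    -0.273] slide [27.5 -4.7  0. ] -> [ 0.4736 -0.2919  0.0605]
rot [ 0.     0.    -0.273] slide [27.6 -4.7  0. ] -> [ 0.492  -0.3129  0.0605]
rot [ 0.     0.    -0.273] slide [27.6 -4.7  0. ] -> [ 0.5155 -0.3281  0.0605]
```

{"api": "drive_tool", "payload": {
  "motion": [
    {"rotation": [0, 0, -0.07], "slide": [7, -1.1, 0], "gripper": 1},
    {"rotation": [0, 0, -0.14], "slide": [14, -2.2, 0], "gripper": 1},
    {"rotation": [0, 0, -0.21], "slide": [21, -3.5, 0], "gripper": 1},
    {"rotation": [0, 0, -0.273], "slide": [27.5, -4.7, 0], "gripper": 1},
    {"rotation": [0, 0, -0.273], "slide": [27.5, -4.7, 0], "gripper": 1}
  ]
}}

```text
time: 16.95
ee_pos: [0.4617, -0.2665, 0.0606]
orientation: [-2.508, 1.891, -0.003]
ft_force: [-0.6, -0.0, -2.4]
finger_gap: 0.179
```

{"api": "drive_tool", "payload": {
  "motion": [
    {"rotation": [0, 0, -0.07], "slide": [7, -1.1, 0], "gripper": 1},
    {"rotation": [0, 0, -0.14], "slide": [14, -2.2, 0], "gripper": 1},
    {"rotation": [0, 0, -0.21], "slide": [21, -3.5, 0], "gripper": 1},
    {"rotation": [0, 0, -0.273], "slide": [27.5, -4.7, 0], "gripper": 1},
    {"rotation": [0, 0, -0.273], "slide": [27.5, -4.7, 0], "gripper": 1}
  ]
}}

```text
time: 17.37
ee_pos: [0.474, -0.2914, 0.0606]
orientation: [-2.742, 1.533, -0.003]
ft_force: [1.3, 0.5, -1.3]
finger_gap: 0.181
```

{"api": "drive_tool", "payload": {
  "motion": [
    {"rotation": [0, 0, -0.07], "slide": [7, -1.1, 0], "gripper": 1},
    {"rotation": [0, 0, -0.14], "slide": [14, -2.2, 0], "gripper": 1},
    {"rotation": [0, 0, -0.21], "slide": [21, -3.5, 0], "gripper": 1},
    {"rotation": [0, 0, -0.273], "slide": [27.5, -4.7, 0], "gripper": 1},
    {"rotation": [0, 0, -0.273], "slide": [27.5, -4.7, 0], "gripper": 1}
  ]
}}

```text
time: 17.78
ee_pos: [0.4925, -0.3121, 0.0607]
orientation: [2.925, -1.146, 0.003]
ft_force: [0.2, -0.6, -2.3]
finger_gap: 0.181
```

```bash
python3 arc.py .559 -.2348 245 1 .0605
python3 - <<'E'
from h import *
np.set_printoptions(precision=4,suppress=True)
im,d,p=cap('wrist','w9.png')
for n,h in(('stud',.041),('pivot_bolt',.03),('strap_slot',.045)):
    for r in nets.spot_point('wrist',n)[:2]: print(n,r['p'],r['xy'],ray(p,*r['xy'],h))
E
```

```text
t 17.7833 pos [ 0.49248514 -0.31206505  0.06069737] gap 0.18091478821174514 F [ 0.16405837 -0.60302489 -2.28136744] a0 229.27595676029068 r 0.10195152843444868 tool -42.79309589172163
rot [-0.    -0.002 -0.274] slide [27.8 -3.8  0.3] -> [ 0.5155 -0.3281  0.0605]
stud 0.85 [382.5, 310.0] [ 0.5054 -0.3518  0.041 ]
pivot_bolt 0.84 [313.9, 95.3] [ 0.5591 -0.2329  0.03  ]
strap_slot 0.58 [321.1, 329.8] [ 0.4701 -0.3345  0.045 ]
```

View pics/w9.png

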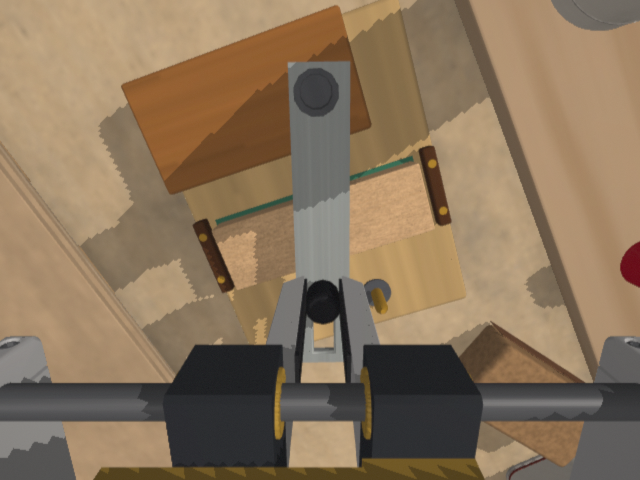

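The strap is level and clear. The stud (382, 310) is still about 16° ahead of the slot (322, 335). One more step should put the slot over the stud.

{"api": "drive_tool", "payload": {
  "motion": [
    {"rotation": [0, 0, -0.07], "slide": [7, -0.9, 0], "gripper": 1},
    {"rotation": [0, 0, -0.14], "slide": [14, -1.9, 0], "gripper": 1},
    {"rotation": [0, 0, -0.21], "slide": [21, -2.9, 0], "gripper": 1},
    {"rotation": [0, 0, -0.28], "slide": [28.3, -3.9, 0], "gripper": 1},
    {"rotation": [0, 0, -0.28], "slide": [28.3, -3.9, 0], "gripper": 1}
  ]
}}

```text
time: 18.4
ee_pos: [0.516, -0.3287, 0.0609]
orientation: [3.057, -0.722, 0.004]
ft_force: [-0.9, 1.1, -1.9]
finger_gap: 0.182
```

{"api": "drive_tool", "payload": {
  "motion": [
    {"rotation": [0, 0, 0], "slide": [0, 0, 0], "gripper": 1}
  ]
}}

```text
time: 18.48
ee_pos: [0.5153, -0.3282, 0.0607]
orientation: [3.056, -0.729, 0.002]
ft_force: [-1.1, 1.1, -2.6]
finger_gap: 0.186
```

Run:
```python
from h import *
np.set_printoptions(precision=4,suppress=True)
s=ctrl.observe(); print(s['time'],s['ee_pos'],s['ft_force'],s['finger_gap'])
im,d,p=cap('wrist','w10.png'); X=cloud(d,p)
for n,h in(('stud',.041),('pivot_bolt',.03),('strap_slot',.045),('strap_knob',.063)):
    for r in nets.spot_point('wrist',n)[:2]: print(n,r['p'],r['xy'],ray(p,*r['xy'],h))
cv2.imwrite('pics/w10c.png',cv2.resize(im[230:390,230:430,::-1],(600,480),interpolation=cv2.INTER_CUBIC))
```

```text
18.4833 [ 0.5153 -0.3282  0.0607] [-1.0509  1.0943 -2.6062] 0.1856287505130542
stud 0.88 [324.4, 315.2] [ 0.5055 -0.3499  0.041 ]
pivot_bolt 0.58 [313.8, 94.8] [ 0.5578 -0.2335  0.03  ]
pivot_bolt 0.15 [326.2, 316.3] [ 0.5036 -0.3565  0.03  ]
strap_slot 0.85 [324.1, 330.4] [ 0.5016 -0.3571  0.045 ]
strap_knob 0.76 [322.3, 296.1] [ 0.5148 -0.3285  0.063 ]
```

View pics/w10c.png

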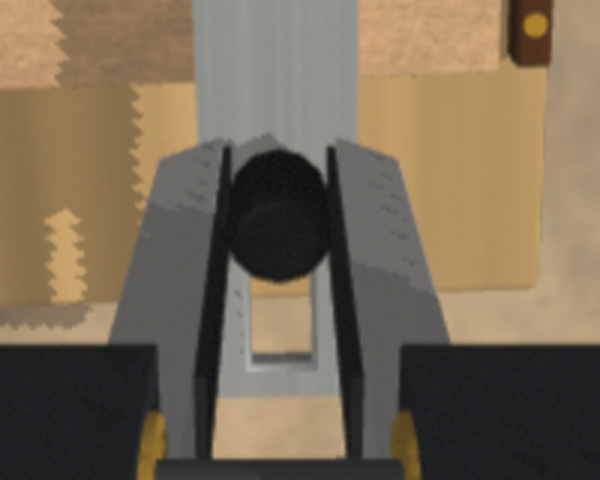

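{"api": "drive_tool", "payload": {
  "motion": [
    {"rotation": [0, 0, 0], "slide": [0, 0, 3], "gripper": 1},
    {"rotation": [0, 0, 0], "slide": [0, 0, 6], "gripper": 1},
    {"rotation": [0, 0, 0], "slide": [0, 0, 9], "gripper": 1},
    {"rotation": [0, 0, 0], "slide": [0, 0, 11], "gripper": 1},
    {"rotation": [0, 0, 0], "slide": [0, 0, 11], "gripper": 1}
  ]
}}

```text
time: 19.15
ee_pos: [0.5153, -0.3284, 0.0491]
orientation: [-3.057, 0.723, -0.002]
ft_force: [-0.1, 0.1, -3.0]
finger_gap: 0.182
```

```bash
cat > chk.py <<'E'
from h import *
import sys
np.set_printoptions(precision=4,suppress=True)
s=ctrl.observe(); print(s['time'],s['ee_pos'],s['ft_force'],s['finger_gap'])
im,d,p=cap('wrist',sys.argv[1]); X=cloud(d,p); u=np.array([-.4194,-.9078])
r=nets.regions_of('wrist','strap')
if r:
    q=X[r[0]['pixels']]; dd=(q[:,:2]-[.559,-.2346])@u
    for a in np.arange(-.02,.16,.02):
        m=(dd>a)&(dd<a+.02); print(round(a,2),m.sum(),np.nanpercentile(q[m,2],[5,50,95]) if m.sum() else '')
E
python3 chk.py w11.png
```

```text
19.15 [ 0.5153 -0.3284  0.0491] [-0.12    0.1055 -3.0329] 0.1816007553771799
-0.02 580 [0.0378 0.0391 0.0405]
0.0 1823 [0.0383 0.0395 0.0406]
0.02 2365 [0.0386 0.0398 0.0408]
0.04 2155 [0.039  0.0401 0.0412]
0.06 1996 [0.0394 0.0405 0.0415]
0.08 2282 [0.0399 0.0411 0.0662]
0.1 721 [0.0409 0.0667 0.0679]
0.12 363 [0.0402 0.0415 0.0425]
0.14 604 [0.0386 0.0417 0.0426]
```

The strap's underside is already below the stud tip with no contact force, so the stud is in the slot. I'll lower the rest of the way and release.

{"api": "drive_tool", "payload": {
  "motion": [
    {"rotation": [0, 0, 0], "slide": [0, 0, 2], "gripper": 1},
    {"rotation": [0, 0, 0], "slide": [0, 0, 4], "gripper": 1},
    {"rotation": [0, 0, 0], "slide": [0, 0, 6], "gripper": 1},
    {"rotation": [0, 0, 0], "slide": [0, 0, 6.5], "gripper": 1},
    {"rotation": [0, 0, 0], "slide": [0, 0, 6.5], "gripper": 1}
  ]
}}

```text
time: 19.67
ee_pos: [0.5155, -0.3286, 0.0432]
orientation: [3.057, -0.723, 0.003]
ft_force: [0.4, 0.2, -1.4]
finger_gap: 0.181
```

{"api": "drive_tool", "payload": {
  "motion": [
    {"rotation": [0, 0, 0], "slide": [0, 0, 0], "gripper": 1},
    {"rotation": [0, 0, 0], "slide": [0, 0, 0], "gripper": 0.6},
    {"rotation": [0, 0, 0], "slide": [0, 0, 0], "gripper": 0.6},
    {"rotation": [0, 0, 0], "slide": [0, 0, 0], "gripper": 0.6},
    {"rotation": [0, 0, 0], "slide": [0, 0, 0], "gripper": 0.6}
  ]
}}

```text
time: 20.08
ee_pos: [0.5157, -0.3287, 0.0436]
orientation: [3.057, -0.723, 0.004]
ft_force: [0.5, -0.0, -0.2]
finger_gap: 0.392
```

{"api": "drive_tool", "payload": {
  "motion": [
    {"rotation": [0, 0, 0], "slide": [0, 0, -10], "gripper": 0.6},
    {"rotation": [0, 0, 0], "slide": [0, 0, -35], "gripper": 0.6},
    {"rotation": [0, 0, 0], "slide": [0, 0, -70], "gripper": 0.6},
    {"rotation": [0, 0, 0], "slide": [0, 0, -100], "gripper": 0.6},
    {"rotation": [0, 0, 0], "slide": [0, 0, -100], "gripper": 0.6}
  ]
}}

```text
time: 20.5
ee_pos: [0.5173, -0.3299, 0.1508]
orientation: [3.053, -0.722, 0.017]
ft_force: [0.1, 0.0, 1.8]
finger_gap: 0.406
```

{"api": "drive_tool", "payload": {
  "motion": [
    {"rotation": [0, 0, 0], "slide": [0, -30, 0], "gripper": 0.6},
    {"rotation": [0, 0, 0], "slide": [0, -60, 0], "gripper": 0.6},
    {"rotation": [0, 0, 0], "slide": [0, -60, 0], "gripper": 0.6}
  ]
}}

```text
time: 20.75
ee_pos: [0.5439, -0.2714, 0.144]
orientation: [-3.058, 0.719, -0.004]
ft_force: [0.4, -0.1, -0.6]
finger_gap: 0.397
```

```bash
python3 chk.py w12.png; python3 look.py w13.png
```

```text
20.75 [ 0.5439 -0.2714  0.144 ] [ 0.4449 -0.1173 -0.6245] 0.39724595706730187
-0.02 391 [0.0334 0.0347 0.0357]
0.0 392 [0.0335 0.0346 0.0356]
0.02 844 [0.0336 0.0346 0.0357]
0.04 797 [0.0335 0.0347 0.0357]
0.06 726 [0.0336 0.0347 0.0357]
0.08 942 [0.0337 0.0349 0.0598]
0.1 530 [0.0338 0.036  0.0612]
0.12 331 [0.0335 0.0346 0.0358]
0.14 304 [0.033  0.0344 0.0357]
20.85 [ 0.5425 -0.2743  0.1437] 0.397454337360484 [-0.5284  0.4799  1.4195  0.0002  1.2399 -0.0656]
[[ 0.8948 -0.4465  0.0021]
 [-0.4465 -0.8948 -0.001 ]
 [ 0.0023 -0.     -1.    ]]
bed 0.65 [495.  41.] [ 0.7304 -0.1981  0.012 ]
bed 0.44 [315. 183.] [ 0.5558 -0.2337  0.012 ]
pivot_bolt 0.66 [316. 185.] [ 0.5571 -0.2333  0.03  ]
stud 0.88 [325. 330.] [ 0.5078 -0.3496  0.041 ]
strap_knob 0.82 [320. 310.] [ 0.5143 -0.3273  0.048 ]
strap_slot 0.61 [321. 330.] [ 0.5013 -0.3541  0.03  ]
green 166 ((520.2678833007812, -271.1701354980469), (2.477320432662964, 130.3700714111328), 65.40753936767578) [ 0.5156 -0.2693  0.012 ]
oak_strip 0.91 [280.7, 261.2] ((514.2295532226562, -282.73419189453125), (61.5134162902832, 138.16859436035156), 65.30276489257812) [0.0159 0.0295 0.031 ]
strap 0.59 [321.7, 264.6] ((527.58154296875, -303.22369384765625), (177.2863006591797, 31.842823028564453), 64.9877700805664) [0.0331 0.0347 0.0607]
```

View pics/w13.png

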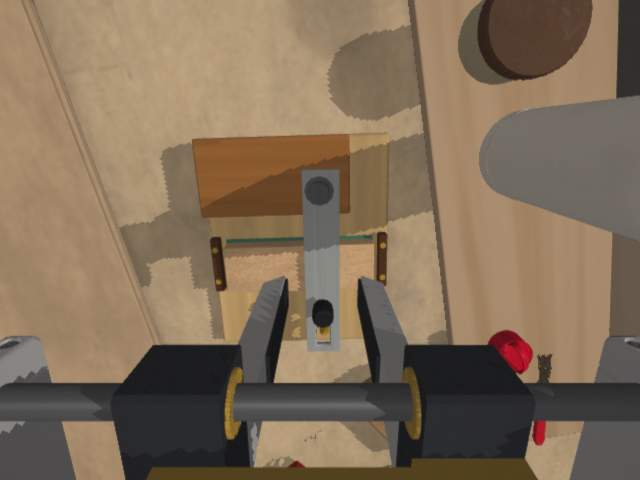

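The strap top is at z≈0.0347 along its whole length. The brass stud shows in the slot at (323, 328), and the strip is still between the cleats. The gripper is open and clear, so I'll hand the job in.

```bash
python3 -c "
from cell import ctrl
print(ctrl.observe()['ft_force'], ctrl.job_done())"
```

```text
the job is handed in; nothing more can be done
[-0.17639677  0.24813906 -0.02589169] None
```

The oak strip lies flat on the green bed and the strap lies flat across it with its slot over the brass stud. I handed the job in at about 21 s of the 64 s allowed.

- **Strip:** I gripped it across its thickness in the rack, tilted it 40° and lowered it onto the bed. I then let it tip flat. Its top is level at about 30 mm, and it lies within about 1° of the bed's line, between the cleats. It sits about 2 mm off the bed's middle line, on the stud's side, and I left it there.
- **Strap:** I pinched the knob, lifted the strap level by about 18 mm and swung it about 96° counter-clockwise. It went down over the stud without resistance. The strap's top measured 34.4–34.9 mm along its length away from the knob, which is flat on the block and strip, and the stud shows in the slot.
- **Letting go:** The gripper was open, about 80 mm above the knob and carrying no load at hand-in. The highest force reading I saw was about 8 N.
- **Bystanders:** I never approached the jar, bottle, cork block or pencil. I did not measure their positions again at the end.

The checks disagreed only slightly: the stud and pivot estimates varied by 2–4 mm between views, within what the slot allows.

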